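# Fit the weighing pan, tare the scale, load the screws

### The job

Weigh the two black cap screws. First fit the empty weighing pan on the scale: lower it over the spindle and turn it under light pressure until its slots drop over the cross pin and it sits fully home, without ever pushing the load carrier down onto its overload stop. Then, with nothing but the pan on the scale, press the orange tare key all the way down without forcing it and hold it for a good second, and finally set both screws down inside the pan (do not drop them in, and do not touch tare again); leave the brass bush, the mug and the tape where they are.

Things in the scene. Friction and masses are not known exactly. Their poses are not given: they have to be found in the camera images.
- pan: Round steel weighing pan, loose, about 0.3 kg, 157 mm across and 20 mm high, with a black grip bar in the middle. Origin at the centre of its underside, z up. Flat floor 4 mm thick; rim wall 20 mm high, inner radius 71 mm at the floor. In its middle a round hub, radius 18 mm and 14 mm high, carries the grip.
- pan_grip (a point): Centre of the top of the pan's black grip, 46 mm above the pan's underside; axes are the pan's. The grip is a bar with flat sides, 34 mm long along x and 24 mm wide along y, reaching from this point 33 mm down to the hub: pinch it across y. Under it is a round-spindle bore, 16 mm wide, 32 mm deep, open below.
- pan_slots (a point): Centre of the pan's keyway, 11 mm above the pan's underside; axes are the pan's. Four slots in the underside of the hub, 9 mm wide and 11 mm deep, run out from the bore along +x, -x, +y and -y. The cross pin must lie in two opposite ones (either pair) for the pan to come fully home; it enters within about 6 degrees of exact.
- load_seat (a point): Centre of the flat top, 56 mm across, of the scale's load carrier, 66 mm above the bench; axes are the scale's. A fully seated pan has its origin here. A spindle 14 mm thick rises 28 mm from it, the top 8 mm tapering to 5 mm. The carrier is sprung against overload: firm up to about 6 N (pan's weight included), then it yields 1 mm for each further 3 N.
- pin_mid (a point): Middle of the cross pin, 6 mm thick and 32 mm long, level through the spindle, 5 mm above load_seat. A pan whose slots miss it rests on it 8 mm too high. The axes here are the scale's, not the pin's: the pin's heading is not measured: it stands askew, 10 to 80 degrees off the scale's sides, so a quarter turn of the pan always meets it. The spindle swivels very stiffly (1.5 N m).
- load (a joint): Downward travel of the load carrier in m: 0 in normal use, 0.005 on the overload stop (about 21 N); it must stay under 0.0045 (about 20 N).
- scale: Bench scale, fixed, 240 mm deep (x) by 180 mm wide (y), housing top 50 mm above the bench. Origin at the centre of its underside; -x is the console side, towards the robot. The load carrier stands 30 mm along +x from the centre; left of the tare key (+y) on the console is a display hood 63 mm high above the bench.
- tare_top (a point): Centre of the top of the orange tare key, 30 x 26 mm, 60 mm above the bench while up, at the right front of the console. The key goes straight down 5 mm against a spring, about 1.4 N at first and 5.5 N at the bottom, and springs back.
- tare (a joint): Travel of the tare key in m: 0 up, 0.005 fully down; beyond 0.0035 counts as pressed.
- screw_1: Black steel cap screw M10, 45 g, standing on its head. Origin at the centre of the head's end face; z along the screw. Head 16 mm across and 12 mm high, shank 10 mm thick from 12 to 42 mm.
- screw_2: A second, identical black cap screw, standing likewise.
- bush: Flanged brass bush, 54 mm across and 44 mm high, loose; a bystander, not to be weighed. Origin at the centre of its underside.
- mug: Black and white mug, 97 mm high, loose; a bystander. Origin at its underside.
- tape: Roll of tape lying flat, 104 mm across and 25 mm high, loose; a bystander. Origin at the centre of its underside.

How it is judged:
By the outcome, as a careful person would: the job done as asked, in the order asked, and still so for the second after the job is handed in, with the robot touching nothing.
It also fails if it takes over 72 s, if anything falls off the work surface, if the arm or the gripper's body presses on something with over 40 N, if the wrist force passes 120 N, or if a joint passes its speed limit or range.

### The arm

A 6-joint arm with a two-finger parallel gripper is mounted at the origin on the work surface; the furniture and walls round the work are solid. World frame = base frame: x ahead of the robot, y to its left, z up, the work surface at z = 0. Lengths are in mm, angles in rad, forces in N, time in s.
With the tool pointing down it reaches from about 350 to 875 mm from the base axis. Payload 4.2 kg.
Tool frame: the origin (TCP) lies midway between the tips of the shut fingers; the grasp point (between the pads) lies 19 mm behind it; x points along the fingers, y is the direction in which the jaws open and shut, and the axes are right-handed (so a half turn about x gives the same grasp; the last joint's range is limited). The gripper opens to 85 mm and grips with 20 to 120 N. Pads are 22 mm wide; open, the fingers measure 114 mm over their backs; the gripper's body (76 mm by 85 mm) begins 54 mm behind the grasp point. The pads swing forward as they close: fully open they stand 13 mm farther back than shut.
Start: joints at [1.544, 0.385, 0.008, 0, -1.194, -0.259], TCP at [176.171, 599.636, 231.312] pointing down, gripper open.
Joint ranges: [-3.14, 3.14], [-1.21, 2.06], [-1.07, 1.41], [-3.16, 2.05], [-2.99, -0.16], [-3.1, 3.1]. Speed limits (rad/s): [2.79, 2.79, 3.14, 3.14, 3.14, 3.14].

### API

Orientations are given as a unit quaternion [x, y, z, w].
In Python, from bench import readout, imaging, arm gives the robot as it stands.
- The arm moves only by the tool arm_command, never from a script. Its argument "increments" is a list of rows, each a list of 3 entries, a list of its own where there are three numbers: the turn, a rotation vector about the world's x, y, z in degrees, then the shift along the world's x, y, z in mm, then the closure, from 0 (fully open) to 1 (shut). In form: [[[ax, ay, az], [tx, ty, tz], fingers], ...]. A call has exactly 5 rows; each row is the pose to reach, as a shift and turn from the pose measured when the call began; what a row does not reach only later rows make up. A row lasts 1/10 s, in which the tool goes at most 50 mm and 8.59 degrees, less where a joint would pass 70% of its speed; a pose out of reach is approached as far as the arm can. A call with a gripper value outside its range is refused whole. The fingers move at their own pace and stop on an object; the grip force is fixed at half the most. Time passes only in rows, so rows that repeat a pose let the fingers close, or fill a call up. It gives the time, the measured TCP pose, the force and the opening at its end, in the units of the state.
- readout.read_state(): the state, without advancing time (a new reading comes with each control period).
- imaging.get_image(name): name is "side" or "top" or "wrist"; returns (picture, depth): 384x512x3 uint8, blue, green, red; 384x512 float32, mm along the optical axis (not along the pixel's ray), 0 where there is no reading.
- imaging.camera_info(name): a dict with "vfov" (degrees; the focal length in pixels is half the picture's height over the tangent of half this angle, whatever the lens; pixels are square), "cx", "cy" (the principal point, pixels), "D" ([k1, k2, p1, p2, k3] as OpenCV has them; the pictures are not rectified), "eye" and "rotation" of the camera in the world; the wrist camera has in their place "T_tool_cam" (4x4, takes a point from camera to tool coordinates, whose origin is the TCP and whose axes are the tool frame's). Camera axes: x right, y down, z forward; pixel columns grow to the right and rows downward; lengths in mm; the calibration is good to about 2 mm. A picture is of the moment at which its call begins: read the wrist's pose just before it. camera_info takes no time and is no camera call.
- arm.job_done(): hands the job in, once; it reports no verdict.
The state is a dict: "clock": time; "joints": joint angles; "joint_vel": joint speeds; "joint_efforts": joint torques, N m; "position": TCP position; "ee_rot": TCP orientation; "contact_force": force on the tool from outside, world axes, zero at the start; "wrist_torque": the same for the moment, N m; "gripper_width": finger opening in mm.
Only numpy, scipy, OpenCV 4.12 (cv2) and the standard library are available. Lean on these libraries where they do the work, as an engineer would, in place of code of your own. Each camera call takes 0.05 s, during which the arm holds its last target. There are 200 camera calls.

## Working session

There is one attempt and no reset: what is moved stays moved. The work goes in short steps, Python scripts to look and compute and a tool call to move; the robot and the scene stay as the last step left them, time stands still between calls to the robot, and variables do not carry over. Pictures are saved under pics/ and viewed, about 8 in all and at most 12, crops included, and the job is handed in when it is done.

Besides the shell and the picture viewer there is one more tool, called after "Call:" by a JSON object that holds its "fn" and its "kwargs". arm_command: Moves the arm, as the interface text tells. Its arguments: {"type":"object","properties":{"increments":{"type":"array","items":{"type":"array"}}},"required":["increments"]}

```bash
ls; mkdir -p pics
cat > h.py <<'E'
import numpy as np, cv2
from scipy.spatial.transform import Rotation as R
from bench import readout, imaging, arm
def cam(name):
    i=imaging.camera_info(name)
    if 'T_tool_cam' in i:
        s=readout.read_state(); T=np.array(i['T_tool_cam']); Rt=R.from_quat(s['ee_rot']).as_matrix()
        Rc=Rt@T[:3,:3]; e=np.array(s['position'])+Rt@T[:3,3]
    else: Rc=np.array(i['rotation']); e=np.array(i['eye'])
    if Rc.shape!=(3,3): Rc=R.from_quat(Rc).as_matrix()
    f=192/np.tan(np.radians(i['vfov'])/2)
    K=np.array([[f,0,i['cx']],[0,f,i['cy']],[0,0,1]])
    return K,np.array(i['D'],float),Rc,e
def shot(name,fn=None):
    c=cam(name); im,d=imaging.get_image(name)
    if fn: cv2.imwrite('pics/'+fn,im)
    return im,d,c
def rays(c,px):
    K,D,Rc,e=c
    n=cv2.undistortPoints(np.array(px,float).reshape(-1,1,2),K,D).reshape(-1,2)
    return np.c_[n,np.ones(len(n))]
def onplane(c,px,z):
    r=rays(c,px)@c[2].T
    return c[3]+r*((z-c[3][2])/r[:,2])[:,None]
def cloud(c,d):
    h,w=d.shape; u,v=np.meshgrid(np.arange(w),np.arange(h))
    r=rays(c,np.c_[u.ravel(),v.ravel()])
    return (c[3]+(r*d.reshape(-1,1))@c[2].T).reshape(h,w,3)
def proj(c,P):
    K,D,Rc,e=c
    return cv2.projectPoints((np.atleast_2d(P)-e)@Rc,np.zeros(3),np.zeros(3),K,D)[0].reshape(-1,2)
E
python3 - <<'E'
from h import *
s=readout.read_state(); print(s)
for n in('side','top','wrist'): print(n,imaging.camera_info(n))
a=shot('top')[0]; b=shot('side')[0]; w=shot('wrist')[0]
cv2.imwrite('pics/a.png',cv2.resize(a,(800,600)));cv2.imwrite('pics/a2.png',np.hstack([cv2.resize(b,(400,300)),cv2.resize(w,(400,300))]))
E
```

```text
pics
{'clock': 0.0, 'joints': array([ 1.54355921e+00,  3.85569969e-01,  6.62797896e-03, -5.30329198e-04,
       -1.19402813e+00, -2.58590158e-01]), 'joint_vel': array([ 6.59164790e-04, -1.24005681e-03, -4.12237303e-05, -1.47341005e-03,
       -1.13044988e-03,  1.19431648e-03]), 'joint_efforts': array([-2.47040307e-04, -3.92291844e+01,  1.88406962e+01,  4.18628007e+00,
       -4.55636153e-03, -6.92486452e-06]), 'position': array([176.03359267, 599.07745586, 230.2097013 ]), 'ee_rot': array([-0.69980329,  0.10156349,  0.69997209,  0.09999643]), 'contact_force': array([ 0.24481011,  0.5454933 , -0.03048174]), 'wrist_torque': array([ 0.02130336,  0.010537  , -0.00736265]), 'gripper_width': 85.62051513869585}
side {'vfov': 47.60607971151948, 'cx': 261.7971736839545, 'cy': 189.81769113478364, 'D': array([0.0188728, 0.       , 0.       , 0.       , 0.       ]), 'eye': array([  38.97578189, -940.17992178,  542.52128464]), 'rotation': array([ 0.81559713, -0.25165214,  0.14258657, -0.50114029])}
top {'vfov': 42.68036519307539, 'cx': 248.33546035279835, 'cy': 196.5191890169325, 'D': array([-0.16547939,  0.        ,  0.        ,  0.        ,  0.        ]), 'eye': array([ 344.4982942 , -171.4983776 , 1235.44809746]), 'rotation': array([-0.70184204,  0.70816806, -0.06065413,  0.04729501])}
wrist {'vfov': 62.140393098185626, 'cx': 251.25454241270992, 'cy': 192.35459934880183, 'D': array([0.02452039, 0.        , 0.        , 0.        , 0.        ]), 'T_tool_cam': array([[-1.19692924e-03, -3.16752720e-01,  9.48507397e-01,
        -1.43431782e+02],
       [ 9.99999113e-01, -9.32868555e-04,  9.50376906e-04,
        -5.10653298e-01],
       [ 5.83798255e-04,  9.48507693e-01,  3.16753555e-01,
        -8.15412320e+01],
       [ 0.00000000e+00,  0.00000000e+00,  0.00000000e+00,
         1.00000000e+00]])}
```

View pics/a.png

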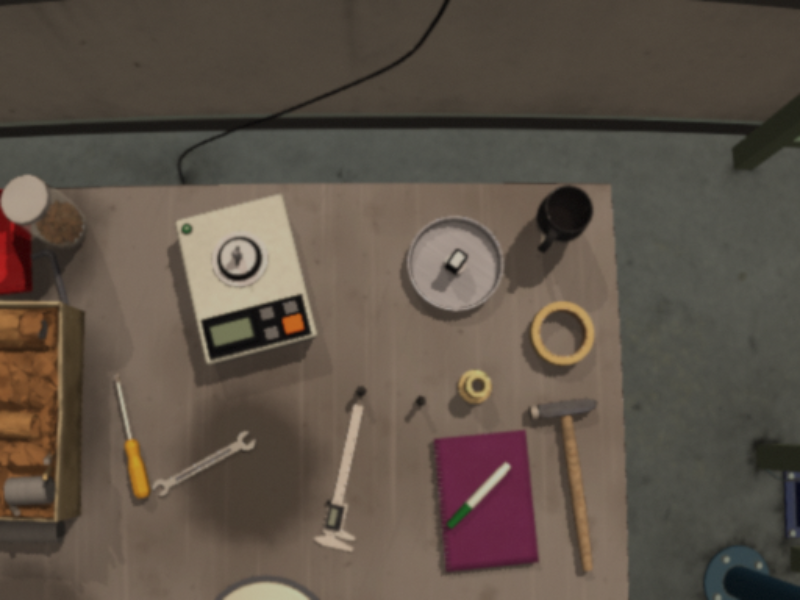

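View pics/a2.png

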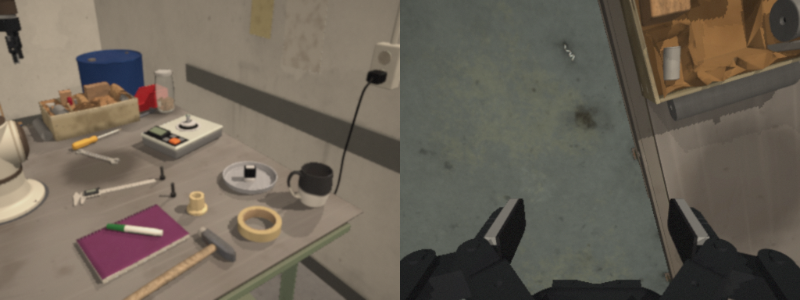

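The top view (800x600 scale) shows the scale at (245,280), its spindle at (238,258) and the tare key at (293,324). The pan is at (455,263), the screws at (361,391) and (421,401), the bush at (475,386), the tape at (563,333) and the mug at (565,213). The side view agrees, and the wrist camera currently looks off the table.

Run:
```python
from h import *
im,d,c=shot('top'); P=cloud(c,d); np.savez('pics/top.npz',im=im,d=d)
S=512/800
def at(x,y,z): return onplane(c,[[x*S,y*S]],z)[0].round(1)
print('table',P[300,180].round(1),P[230,200].round(1))
hsv=cv2.cvtColor(im,cv2.COLOR_BGR2HSV)
# tare
m=cv2.inRange(hsv,(5,170,150),(18,255,255)); n,l,st,ce=cv2.connectedComponentsWithStats(m)
for i in range(1,n):
    if st[i,4]>40: print('orange',ce[i]/S,st[i,4],onplane(c,[ce[i]],60)[0].round(1))
# pan rim from cloud height: region
Z=P[...,2]
reg=np.zeros(Z.shape,bool); reg[int(200*S):int(325*S),int(395*S):int(515*S)]=1
m=(reg&(Z>12)&(Z<30)); q=P[m][:,:2]; (cc,r)=cv2.minEnclosingCircle(q.astype(np.float32)); print('pan',cc,r)
m=reg&(Z>38); q=P[m]; print('grip',m.sum(),q.mean(0),cv2.minAreaRect(q[:,:2].astype(np.float32)))
# scale
reg[:]=0; reg[int(185*S):int(370*S),int(165*S):int(325*S)]=1
m=reg&(Z>42)&(Z<72); q=P[m]; print('scale',cv2.minAreaRect(q[:,:2].astype(np.float32)))
m=reg&(Z>78); print('spindle',m.sum(),P[m].mean(0)); 
m=reg&(Z>62)&(Z<69); q=P[m];print('carrier',m.sum(),np.median(q,0))
print('eye-spindle',at(238,252,90),at(240,258,66))
for x,y in((361,391),(421,401)):
    u,v=int(x*S),int(y*S); w=im[v-8:v+9,u-8:u+9].max(2); mm=w<75
    vv,uu=np.nonzero(mm); print('screw',mm.sum(),onplane(c,[[uu.mean()+u-8,vv.mean()+v-8]],25)[0].round(1), Z[v-3:v+4,u-3:u+4].max())
for n,x,y,z in(('bush',475,386,44),('tape',563,333,25),('mug',565,213,97)): print(n,at(x,y,z))
v=slice(215,290); crop=im[110:290,90:345]; cv2.imwrite('pics/b.png',cv2.resize(im[110:280,100:340],(800,567),interpolation=cv2.INTER_CUBIC))
```

```text
table [276.1 -23.8   2.8] [450.6 -72.9  -4. ]
orange [292.51077586 322.95258621] 116 [501.7 -46.9  60. ]
orange [133.59375    475.14780405] 74 [268.1 197.4  60. ]
pan (604.3760375976562, -305.70697021484375) 79.21416473388672
grip 157 [ 560.61303114 -282.77396597  242.92952799] ((484.6875915527344, -236.9930419921875), (25.13197898864746, 308.44573974609375), 60.300479888916016)
scale ((577.0360107421875, 32.86427307128906), (240.85531616210938, 181.11532592773438), 14.195849418640137)
spindle 86 [441.61889177 -93.51491901 809.09511213]
carrier 569 [518.01160956  42.71352523  64.92633248]
eye-spindle [607.9  34.9  90. ] [603.8  35.8  66. ]
screw 52 [ 392.9 -146.7   25. ] 46.350771021032415
screw 33 [ 380.5 -243.3   25. ] 45.63524856296726
bush [ 402.7 -329.    44. ]
tape [ 486.5 -476.4   25. ]
mug [ 665.6 -470.6   97. ]
```

View pics/b.png

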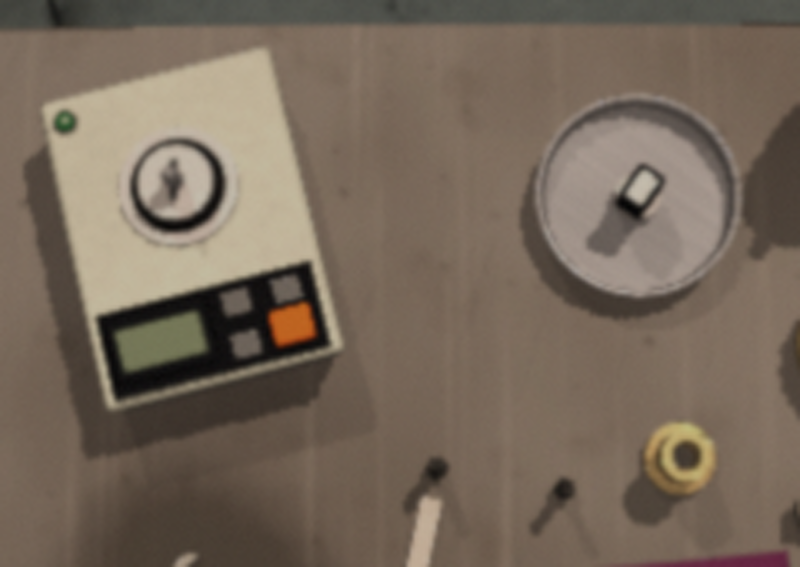

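Call:
{"fn": "arm_command", "kwargs": {"increments": [[[0, 0, -8], [21, -45, 5], 0], [[0, 0, -16], [42, -90, 10], 0], [[0, 0, -24], [63, -135, 20], 0], [[0, 0, -32], [84, -180, 25], 0], [[0, 0, -40], [105, -225, 30], 0]]}}

```text
clock: 0.7
position: [281.3, 372.8, 260.9]
ee_rot: [-0.622, 0.336, 0.623, 0.335]
contact_force: [1.2, 0.4, -0.1]
gripper_width: 85.3
```

Call:
{"fn": "arm_command", "kwargs": {"increments": [[[0, 0, -8], [21, -45, 5], 0], [[0, 0, -16], [42, -90, 10], 0], [[0, 0, -24], [63, -135, 20], 0], [[0, 0, -32], [84, -180, 25], 0], [[0, 0, -40], [105, -225, 30], 0]]}}

```text
clock: 1.2
position: [385.6, 147.9, 291.3]
ee_rot: [-0.468, 0.529, 0.469, 0.53]
contact_force: [1.2, -0.1, 0.4]
gripper_width: 85.7
```

The enlarged crop shows the pan grip's long side running up to the right, so the pan's x axis is at about -35°. The pin on the carrier is too blurred to read, so I'll look at it from above the spindle.

Call:
{"fn": "arm_command", "kwargs": {"increments": [[[0, 0, 8], [44, -22, -20], 0], [[0, 0, 16], [88, -44, -40], 0], [[0, 0, 24], [132, -66, -60], 0], [[0, 0, 32], [176, -88, -80], 0], [[0, 0, 40], [220, -110, -95], 0]]}}

```text
clock: 1.7
position: [581.8, 49.2, 204.7]
ee_rot: [-0.622, 0.335, 0.623, 0.335]
contact_force: [-0.1, 1.7, 1.2]
gripper_width: 85.3
```

Run:
```python
from h import *
im,d,c=shot('wrist','c.png'); np.save('pics/c.npy',np.c_[c[0].ravel()[:9],c[2].ravel(),np.r_[c[3],np.zeros(6)]])
print(readout.read_state()['position'],readout.read_state()['joints'])
for p in([604,36,94],[606,40,66]): print(proj(c,p))
u,v=proj(c,[605,38,75])[0].astype(int)
cv2.imwrite('pics/c2.png',np.hstack([cv2.resize(im,(400,300)),cv2.resize(im[max(v-60,0):v+60,max(u-80,0):u+80],(400,300),interpolation=cv2.INTER_CUBIC)])); print(u,v)
```

```text
[586.15754643  46.67679728 199.45563832] [ 3.54981482e-01  3.49177780e-01 -1.29676243e-01  6.26032201e-04
 -1.09810359e+00  2.30614193e-01]
[[237.61527507 161.03928616]]
[[234.57504955 156.48625173]]
236 157
```

View pics/c2.png

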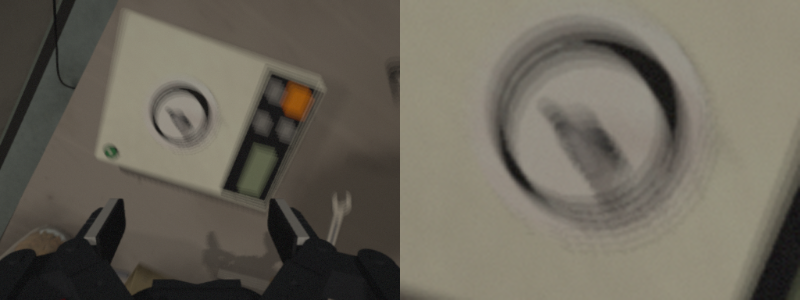

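The picture is blurred by motion: the arm was still settling. I'll take it again.

Run:
```python
from h import *
for i in range(5): im,d,c=shot('wrist')
cv2.imwrite('pics/d.png',im)
P=cloud(c,d)
print(readout.read_state()['position'],readout.read_state()['joint_vel'].round(3))
u,v=proj(c,[605,38,75])[0].astype(int); u0,v0=u-64,v-48
cv2.imwrite('pics/d2.png',cv2.resize(im[v0:v0+96,u0:u0+128],(800,600),interpolation=cv2.INTER_CUBIC)); print(u0,v0)
import pickle; pickle.dump((im,d,c),open('d.pkl','wb'))
Z=P[...,2]; print('spindle',P[(Z>85)&(Z<97)&(abs(P[...,0]-605)<30)&(abs(P[...,1]-38)<30)].mean(0))
q=P[(Z>63)&(Z<68)&(np.hypot(P[...,0]-605,P[...,1]-38)<36)]; print('carrier',cv2.minEnclosingCircle(q[:,:2].astype(np.float32)),np.median(q,0))
```

```text
[580.25483426  50.69465626 206.3467143 ] [ 0.013 -0.029 -0.002  0.001  0.002  0.004]
171 107
spindle [607.54548549  38.47823171  90.72488596]
carrier ((607.2348022460938, 39.31568908691406), 27.831233978271484) [608.24430857  36.02103336  66.74024625]
```

View pics/d2.png

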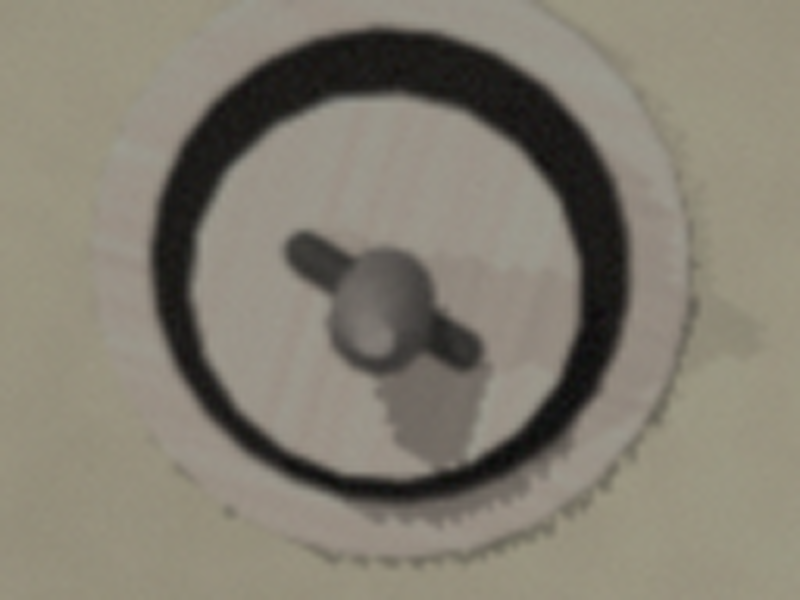

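The pin is visible. Its ends are at crop pixels (300,245) and (467,350), and the spindle is at (380,310).

Run:
```python
from h import *
import pickle; im,d,c=pickle.load(open('d.pkl','rb'))
q=np.array([[300,245],[467,350],[390,290]])/6.25+[171,107]
p=onplane(c,q[:2],71); print(p, p.mean(0), np.linalg.norm(p[0]-p[1]), np.degrees(np.arctan2(*(p[1]-p[0])[[1,0]])))
print(onplane(c,[q[2]],66), onplane(c,[np.array([380,310])/6.25+[171,107]],88))
hsv=cv2.cvtColor(im,cv2.COLOR_BGR2HSV); m=cv2.inRange(hsv,(5,170,120),(18,255,255)); n,l,st,ce=cv2.connectedComponentsWithStats(m); i=1+st[1:,4].argmax()
print('tare',st[i],onplane(c,[ce[i]],60))
```

```text
[[621.04769021  39.54552572  71.        ]
 [593.30382375  39.5085703   71.        ]] [607.17575698  39.52704801  71.        ] 27.743891076159372 -179.9236808363273
[[606.77181738  39.12319428  66.        ]] [[607.89126119  37.69776803  88.        ]]
tare [363 115  39  38 930] [[504.02930039 -47.23975147  60.        ]]
```

Call:
{"fn": "arm_command", "kwargs": {"increments": [[[0, 0, 4], [4, -45, 0], 0], [[0, 0, 8], [8, -90, 0], 0], [[0, 0, 12], [12, -135, 0], 0], [[0, 0, 16], [16, -180, 0], 0], [[0, 0, 21], [20, -225, 0], 0]]}}

```text
clock: 2.5
position: [600.0, -174.6, 208.8]
ee_rot: [0.674, -0.216, -0.672, -0.217]
contact_force: [0.1, -0.0, -0.2]
gripper_width: 85.3
```

Call:
{"fn": "arm_command", "kwargs": {"increments": [[[0, 0, 0], [1, -40, -5], 0], [[0, 0, 0], [2, -80, -10], 0], [[0, 0, 0], [4, -120, -10], 0], [[0, 0, 0], [4, -130, -15], 0], [[0, 0, 0], [4, -133, -15], 0]]}}

```text
clock: 3.0
position: [603.3, -307.6, 194.4]
ee_rot: [0.674, -0.216, -0.672, -0.218]
contact_force: [-0.6, 0.1, 0.3]
gripper_width: 85.5
```

Run:
```python
from h import *
for i in range(4): im,d,c=shot('wrist')
P=cloud(c,d); s=readout.read_state(); print(s['position'],s['joint_vel'].round(3),R.from_quat(s['ee_rot']).as_matrix().round(3)[:,1])
Z=P[...,2]; near=np.hypot(P[...,0]-604,P[...,1]+306)<100
m=near&(Z>40)&(Z<52)&(np.hypot(P[...,0]-604,P[...,1]+306)<45); q=P[m]; print('grip',m.sum(),np.median(q,0),cv2.minAreaRect(q[:,:2].astype(np.float32)))
m=near&(Z>15)&(Z<25); q=P[m]; print('rim',cv2.minEnclosingCircle(q[:,:2].astype(np.float32)))
import pickle; pickle.dump((im,d,c),open('e.pkl','wb'))
cv2.imwrite('pics/e.png',im)
```

```text
[ 604.25338407 -305.92259299  194.82248894] [0.002 0.003 0.002 0.001 0.    0.004] [-0.582 -0.813 -0.003]
grip 849 [ 606.55278093 -306.31940322   46.66130528] ((605.5078735351562, -305.40777587890625), (23.922046661376953, 33.8543586730957), 54.83900833129883)
rim ((605.0842895507812, -305.22314453125), 78.3902359008789)
```

View pics/e.png

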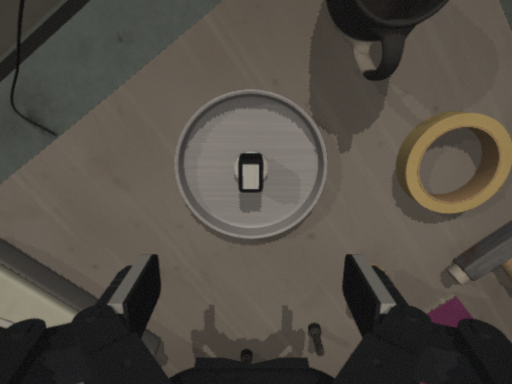

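The wrist view shows the pan's grip at (251,172), aligned with the jaws. The tape, mug and screws are clear. The pin heading is about 0° in world and the grip's y axis is at 55°, so I'm descending and pinching.

Call:
{"fn": "arm_command", "kwargs": {"increments": [[[0, 0, 0], [1, 0, -40], 0], [[0, 0, 0.5], [1, 0, -80], 0], [[0, 0, 0.5], [1, 0.5, -120], 0], [[0, 0, 0.5], [1, 0.5, -155], 0], [[0, 0, 0.5], [1, 0.5, -166], 0]]}}

```text
clock: 3.7
position: [603.0, -303.0, 25.0]
ee_rot: [-0.673, 0.212, 0.676, 0.213]
contact_force: [0.1, 0.1, -0.7]
gripper_width: 85.1
```

Call:
{"fn": "arm_command", "kwargs": {"increments": [[[0, 0, 0], [0, 0, -5], 0], [[0, 0, 0], [0, 0, -8], 0.4], [[0, 0, 0], [0, 0, -8], 0.8], [[0, 0, 0], [0, 0, -8], 1], [[0, 0, 0], [0, 0, -8], 1]]}}

```text
clock: 4.2
position: [603.8, -303.3, 18.6]
ee_rot: [-0.674, 0.212, 0.675, 0.213]
contact_force: [0.6, -0.6, 0.2]
gripper_width: 28.2
```

Call:
{"fn": "arm_command", "kwargs": {"increments": [[[0, 0, 0], [0, 0, 0], 1], [[0, 0, 0], [0, 0, 0], 1], [[0, 0, 0], [0, 0, 0], 1], [[0, 0, 0], [0, 0, 0], 1], [[0, 0, 0], [0, 0, 2], 1]]}}

```text
clock: 4.7
position: [603.3, -303.1, 19.9]
ee_rot: [-0.674, 0.212, 0.675, 0.214]
contact_force: [0.1, 0.9, -2.6]
gripper_width: 22.7
```

Call:
{"fn": "arm_command", "kwargs": {"increments": [[[0, 0, 0], [0, 0, 20], 1], [[0, 0, 0], [0, 0, 50], 1], [[0, 0, 0], [0, 0, 80], 1], [[0, 0, 0], [0, 0, 110], 1], [[0, 0, 0], [0, 0, 130], 1]]}}

```text
clock: 5.2
position: [603.7, -303.3, 151.9]
ee_rot: [-0.674, 0.212, 0.674, 0.214]
contact_force: [0.9, 0.3, -1.8]
gripper_width: 23.3
```

Call:
{"fn": "arm_command", "kwargs": {"increments": [[[0, 0, 5], [0, 25, 0], 1], [[0, 0, 10], [0, 60, 0], 1], [[0, 0, 15], [0, 95, 0], 1], [[0, 0, 20], [0, 130, 0], 1], [[0, 0, 25], [0, 165, 0], 1]]}}

```text
clock: 5.7
position: [603.0, -137.0, 151.2]
ee_rot: [-0.704, 0.06, 0.705, 0.062]
contact_force: [1.5, 0.4, -2.9]
gripper_width: 22.9
```

Call:
{"fn": "arm_command", "kwargs": {"increments": [[[0, 0, 3], [0, 35, 0], 1], [[0, 0, 6], [0, 70, 0], 1], [[0, 0, 9], [0, 105, 0], 1], [[0, 0, 10], [0, 135, 0], 1], [[0, 0, 10], [0, 160, 0], 1]]}}

```text
clock: 6.2
position: [602.4, 24.7, 150.6]
ee_rot: [-0.706, -0.002, 0.708, -0.0]
contact_force: [-0.3, -0.3, -2.1]
gripper_width: 23.3
```

```bash
cat > pan.py <<'E'
from h import *
import pickle,sys
for i in range(4): im,d,c=shot('wrist')
P=cloud(c,d); s=readout.read_state(); t=s['position']; y=R.from_quat(s['ee_rot']).as_matrix()[:,1]
print(t.round(1),'yang',np.degrees(np.arctan2(y[1],y[0])).round(1),s['contact_force'].round(1),s['gripper_width'].round(1), s['clock'])
pickle.dump((im,d,c,t),open('p.pkl','wb'))
Z=P[...,2]; rr=np.hypot(P[...,0]-t[0],P[...,1]-t[1])
g=(rr>50)&(rr<95)&(Z>t[2]-45)&(Z<t[2]+25)&(d>0); q=P[g]
print('rim pts',len(q), cv2.minEnclosingCircle(q[:,:2].astype(np.float32)), 'z',np.percentile(q[:,2],[2,50,98]).round(1))
f=P[(rr>30)&(rr<62)&(abs(Z-np.percentile(q[:,2],20))<12)&(d>0)]
A=np.c_[f[:,:2]-t[:2],np.ones(len(f))]; k=np.linalg.lstsq(A,f[:,2],rcond=None)[0]; r=abs(A@k-f[:,2])<2; k=np.linalg.lstsq(A[r],f[r,2],rcond=None)[0]
print('floor plane (slopes deg, z at tcp)',np.degrees(k[:2]).round(2),k[2].round(2),r.sum())
E
python3 pan.py; python3 -c "
import pickle,cv2;im=pickle.load(open('p.pkl','rb'))[0];cv2.imwrite('pics/f.png',im)"
```

```text
Traceback (most recent call last):
  File "pan.py", line 5, in <module>
    print(t.round(1),'yang',np.degrees(np.arctan2(y[1],y[0])).round(1),s['contact_force'].round(1),s['gripper_width'].round(1), s['clock'])
                                                                                                   ^^^^^^^^^^^^^^^^^^^^^^^^
AttributeError: 'float' object has no attribute 'round'
Traceback (most recent call last):
FileNotFoundError: [Errno 2] No such file or directory: 'p.pkl'
```

```bash
sed -i "s/s\['gripper_width'\].round(1)/s['gripper_width']/" pan.py; python3 pan.py; python3 -c "
import pickle,cv2;im=pickle.load(open('p.pkl','rb'))[0];cv2.imwrite('pics/f.png',im)"
```

```text
[602.8  22.  151. ] yang -89.9 [ 0.1  0.1 -2.5] 23.014857619164502 6.6
rim pts 36303 ((605.3524780273438, 22.27471351623535), 78.49182891845703) z [135.9 137.8 153.7]
floor plane (slopes deg, z at tcp) [0.01 0.03] 136.94 22277
```

View pics/f.png

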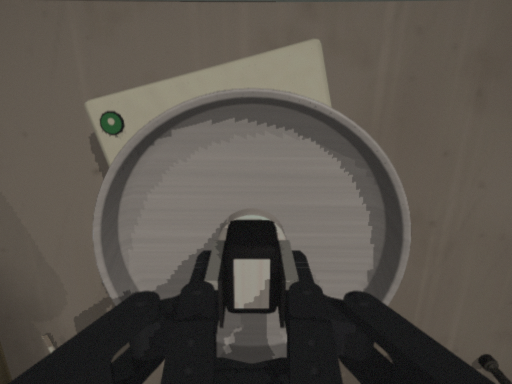

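The pan is level, its centre is 2.5 mm ahead of the TCP, and its underside is at z≈133. I'll move over the spindle and go down to just above the pin.

Call:
{"fn": "arm_command", "kwargs": {"increments": [[[0, 0, 0], [1, 10, 0], 1], [[0, 0, 0], [1.8, 17, -5], 1], [[0, 0, 0], [1.8, 17, -15], 1], [[0, 0, 0], [1.8, 17.2, -24], 1], [[0, 0, 0], [1.8, 17.2, -30], 1]]}}

```text
clock: 7.1
position: [603.8, 39.1, 119.2]
ee_rot: [-0.705, -0.001, 0.709, 0.0]
contact_force: [0.2, -0.5, -2.1]
gripper_width: 23.0
```

```bash
python3 pan.py
```

```text
[604.7  39.  120.7] yang -89.9 [ 0.1  0.6 -1.8] 23.037890252957823 7.3
rim pts 36232 ((606.953125, 38.89573287963867), 78.88666534423828) z [105.  106.9 122.8]
floor plane (slopes deg, z at tcp) [-0.08 -0.01] 106.12 22362
```

Call:
{"fn": "arm_command", "kwargs": {"increments": [[[0, 0, 0], [0, 0, -6], 1], [[0, 0, 0], [0, 0.2, -12], 1], [[0, 0, 0], [0, 0.2, -17], 1], [[0, 0, 0], [0, 0.2, -21], 1], [[0, 0, 0], [0, 0.2, -23], 1]]}}

```text
clock: 7.8
position: [604.4, 39.2, 97.1]
ee_rot: [-0.706, -0.001, 0.709, 0.0]
contact_force: [0.5, 0.6, -2.0]
gripper_width: 23.2
```

Call:
{"fn": "arm_command", "kwargs": {"increments": [[[0, 0, 0], [0, 0, -1], 1], [[0, 0, 0], [0, 0, -2], 1], [[0, 0, 0], [0, 0, -3], 1], [[0, 0, 0], [0, 0, -4], 1], [[0, 0, 0], [0, 0, -4], 1]]}}

```text
clock: 8.3
position: [604.3, 39.2, 93.0]
ee_rot: [-0.706, -0.001, 0.709, 0.0]
contact_force: [-0.5, -0.7, -3.8]
gripper_width: 22.9
```

Call:
{"fn": "arm_command", "kwargs": {"increments": [[[0, 0, 0], [0, 0, -1], 1], [[0, 0, 0], [0, 0, -2], 1], [[0, 0, 0], [0, 0, -3], 1], [[0, 0, 0], [0, 0, -3.5], 1], [[0, 0, 0], [0, 0, -3.5], 1]]}}

```text
clock: 8.8
position: [604.3, 39.1, 89.4]
ee_rot: [-0.706, -0.001, 0.709, 0.0]
contact_force: [0.7, -0.2, -2.0]
gripper_width: 23.0
```

Run:
```python
from h import *
import time
for i in range(4): shot('wrist'); s=readout.read_state(); print(s['position'].round(2),s['contact_force'].round(2),s['wrist_torque'].round(3))
```

```text
[604.34  39.13  89.48] [ 0.64  0.02 -3.29] [ 0.018 -0.01   0.016]
[604.37  39.14  89.55] [-0.28  0.39 -2.88] [-0.026 -0.027  0.003]
[604.37  39.14  89.56] [ 0.73 -0.33 -3.15] [ 0.013 -0.058  0.044]
[604.37  39.15  89.55] [-0.14  0.9  -3.44] [-0.017 -0.024 -0.024]
```

No upward force, and the underside is already below the pin's top, so the slots are over the pin. Carrying on gently.

Call:
{"fn": "arm_command", "kwargs": {"increments": [[[0, 0, 0], [0, 0, -1], 1], [[0, 0, 0], [0, 0, -2], 1], [[0, 0, 0], [0, 0, -3], 1], [[0, 0, 0], [0, 0, -3.5], 1], [[0, 0, 0], [0, 0, -3.5], 1]]}}

```text
clock: 9.5
position: [604.3, 39.2, 85.9]
ee_rot: [-0.706, -0.001, 0.709, 0.0]
contact_force: [-0.4, -0.1, -2.7]
gripper_width: 23.2
```

```bash
cat > st.py <<'E'
from h import *
F=[];
for i in range(4): shot('wrist'); s=readout.read_state(); F.append(s['contact_force'])
print(s['position'].round(2),np.mean(F,0).round(2),s['wrist_torque'].round(3),s['gripper_width'],s['clock'])
E
python3 st.py
```

```text
[604.44  39.17  86.14] [ 0.04  0.05 -2.55] [ 0.032  0.023 -0.061] 23.207050599470506 9.7
```

Call:
{"fn": "arm_command", "kwargs": {"increments": [[[0, 0, 0], [0, 0, -0.5], 1], [[0, 0, 0], [0, 0, -1], 1], [[0, 0, 0], [0, 0, -1.5], 1], [[0, 0, 0], [0, 0, -2], 1], [[0, 0, 0], [0, 0, -2], 1]]}}

```text
clock: 10.2
position: [604.5, 39.2, 84.7]
ee_rot: [-0.706, -0.001, 0.708, 0.0]
contact_force: [-2.3, 0.2, 1.5]
gripper_width: 23.1
```

```bash
python3 st.py
```

```text
[604.43  39.15  84.67] [-2.39  0.21  2.9 ] [0.052 0.777 0.009] 23.14602167565704 10.4
```

Contact at TCP z=84.7 puts the underside at ~66.5, which is seat height. The load on the carrier is ~6 N. Releasing.

Call:
{"fn": "arm_command", "kwargs": {"increments": [[[0, 0, 0], [0, 0, 0.5], 1], [[0, 0, 0], [0, 0, 0.5], 0.6], [[0, 0, 0], [0, 0, 0.5], 0.4], [[0, 0, 0], [0, 0, 0.5], 0.3], [[0, 0, 0], [0, 0, 0.5], 0.3]]}}

```text
clock: 10.9
position: [604.7, 39.2, 85.2]
ee_rot: [-0.706, -0.001, 0.708, 0.0]
contact_force: [1.0, -0.1, -0.1]
gripper_width: 59.7
```

Call:
{"fn": "arm_command", "kwargs": {"increments": [[[0, 0, 0], [0, 0, 10], 0.2], [[0, 0, 0], [0, 0, 40], 0], [[0, 0, 0], [-5, 0, 80], 0], [[0, 0, 0], [-10, 0, 120], 0], [[0, 0, 0], [-10, 0, 130], 0]]}}

```text
clock: 11.4
position: [596.9, 39.5, 221.9]
ee_rot: [0.71, 0.002, -0.704, -0.001]
contact_force: [-0.1, 0.6, 1.0]
gripper_width: 85.5
```

Run:
```python
from h import *
for i in range(5): im,d,c=shot('wrist')
P=cloud(c,d); Z=P[...,2]; rr=np.hypot(P[...,0]-607,P[...,1]-39); s=readout.read_state(); print(s['position'],s['contact_force'],s['clock'])
q=P[(rr<62)&(rr>25)&(Z>60)&(Z<95)&(d>0)]; print(len(q),np.median(q,0)); A=np.c_[q[:,:2]-[607,39],np.ones(len(q))]; k=np.linalg.lstsq(A,q[:,2],rcond=None)[0]; print('floor',np.degrees(k[:2]),k[2])
m=(rr<30)&(Z>100)&(Z<120)&(d>0); print('grip top',m.sum(),np.median(P[m],0),cv2.minAreaRect(P[m][:,:2].astype(np.float32)))
q=P[(rr<90)&(rr>65)&(Z>78)&(Z<95)&(d>0)];print('rim',cv2.minEnclosingCircle(q[:,:2].astype(np.float32)),np.percentile(q[:,2],95))
tx=P[(rr>95)&(rr<130)&(Z>40)&(Z<60)&(d>0)]; print('housing z',np.median(tx[:,2]) if len(tx) else None)
hsv=cv2.cvtColor(im,cv2.COLOR_BGR2HSV); m=cv2.inRange(hsv,(5,170,90),(18,255,255)); n,l,stt,ce=cv2.connectedComponentsWithStats(m)
for i in range(1,n):
  if stt[i,4]>100: print('tare',stt[i],onplane(c,[ce[i]],60)[0])
cv2.imwrite('pics/g.png',im)
```

```text
[593.74080966  39.0596533  213.53898345] [ 0.76288649 -0.1757992  -0.07760719] 11.65
11535 [614.8864369   39.01712656  70.8443167 ]
floor [ 0.06155596 -0.08976739] 70.84408234067294
grip top 1249 [609.42708788  39.83249792 112.58523756] ((607.7310180664062, 39.46613693237305), (33.04885482788086, 23.832599639892578), 0.12820081412792206)
rim ((607.115478515625, 39.20684814453125), 78.65988159179688) 87.80776668655851
housing z 51.388848190349904
tare [318 243  29  27 616] [504.94362274 -45.54707914  60.        ]
```

View pics/g.png

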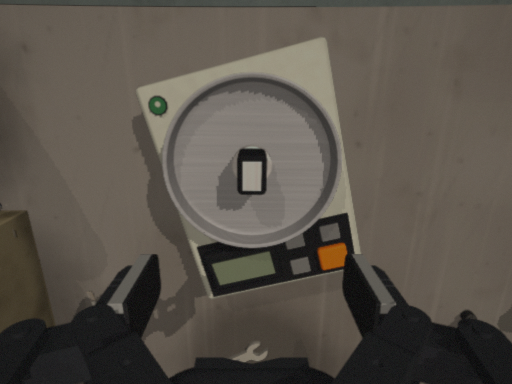

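The wrist view shows the pan level and centred on the carrier. Its floor is at 70.8 and the rim at 87.8; the housing reads 51.4, a bias of about +1 mm. So it is fully home, and the tare key is visible at (332,257). Now tare with shut fingers.

Call:
{"fn": "arm_command", "kwargs": {"increments": [[[0, 0, 3], [-30, -28, 0], 1], [[0, 0, 7], [-60, -56, -10], 1], [[0, 0, 10], [-90, -86, -30], 1], [[0, 0, 14], [-90, -86, -70], 1], [[0, 0, 14], [-90, -86, -110], 1]]}}

```text
clock: 12.15
position: [502.4, -48.0, 102.0]
ee_rot: [-0.699, -0.087, 0.704, -0.086]
contact_force: [1.2, 1.1, -0.2]
gripper_width: 12.0
```

Call:
{"fn": "arm_command", "kwargs": {"increments": [[[0, 0, 0], [0, 0, -10], 1], [[0, 0, 0], [0, 0, -20], 1], [[0, 0, 0], [0, 0, -25], 1], [[0, 0, 0], [0, 0, -25], 1], [[0, 0, 0], [0, 0, -25], 1]]}}

```text
clock: 12.65
position: [503.4, -47.7, 78.1]
ee_rot: [-0.7, -0.087, 0.703, -0.086]
contact_force: [1.0, -0.2, 0.4]
gripper_width: -0.0
```

```bash
python3 st.py; python3 -c "
from h import *
s=readout.read_state();y=R.from_quat(s['ee_rot']).as_matrix()[:,1];print(np.degrees(np.arctan2(y[1],y[0])))"
```

```text
[502.85 -47.82  77.81] [ 0.45 -0.13 -0.05] [-0.032  0.045 -0.075] 0.032810668598305094 12.85
-75.96104786622476
```

Call:
{"fn": "arm_command", "kwargs": {"increments": [[[0, 0, 0], [0.5, 0.5, -6], 1], [[0, 0, 0], [1, 0.5, -11], 1], [[0, 0, 0], [1, 0.5, -15], 1], [[0, 0, 0], [1, 0.5, -18], 1], [[0, 0, 0], [1, 0.5, -19], 1]]}}

```text
clock: 13.35
position: [503.6, -47.4, 58.5]
ee_rot: [-0.7, -0.087, 0.704, -0.086]
contact_force: [-1.0, -0.4, 3.1]
gripper_width: -0.2
```

```bash
python3 st.py
```

```text
[503.58 -47.41  58.93] [-1.31  0.52  2.23] [-0.01   0.386 -0.024] -0.014039980922079294 13.55
```

Call:
{"fn": "arm_command", "kwargs": {"increments": [[[0, 0, 0], [0, 0, -1], 1], [[0, 0, 0], [0, 0, -2], 1], [[0, 0, 0], [0, 0, -3], 1], [[0, 0, 0], [0, 0, -4.2], 1], [[0, 0, 0], [0, 0, -4.2], 1]]}}

```text
clock: 14.05
position: [503.6, -47.4, 55.1]
ee_rot: [-0.7, -0.087, 0.704, -0.086]
contact_force: [-3.4, -0.1, 6.5]
gripper_width: 0.1
```

```bash
python3 st.py
```

```text
[503.62 -47.41  55.08] [-2.28  0.63  5.84] [ 0.171  0.712 -0.004] -0.12448039601499031 14.25
```

At 5.8 N and z=55.1 the key is essentially at its bottom. I'll press a hair more and hold.

Call:
{"fn": "arm_command", "kwargs": {"increments": [[[0, 0, 0], [0, 0, -0.6], 1], [[0, 0, 0], [0, 0, -0.6], 1], [[0, 0, 0], [0, 0, -0.6], 1], [[0, 0, 0], [0, 0, -0.6], 1], [[0, 0, 0], [0, 0, -0.6], 1]]}}

```text
clock: 14.75
position: [503.7, -47.4, 55.1]
ee_rot: [-0.7, -0.087, 0.704, -0.086]
contact_force: [-3.7, 0.9, 8.4]
gripper_width: 0.3
```

Call:
{"fn": "arm_command", "kwargs": {"increments": [[[0, 0, 0], [0, 0, -0.3], 1], [[0, 0, 0], [0, 0, -0.3], 1], [[0, 0, 0], [0, 0, -0.3], 1], [[0, 0, 0], [0, 0, -0.3], 1], [[0, 0, 0], [0, 0, -0.3], 1]]}}

```text
clock: 15.25
position: [503.6, -47.4, 55.1]
ee_rot: [-0.7, -0.087, 0.704, -0.086]
contact_force: [-3.0, 0.7, 5.7]
gripper_width: -0.0
```

Call:
{"fn": "arm_command", "kwargs": {"increments": [[[0, 0, 0], [0, 0, -0.3], 1], [[0, 0, 0], [0, 0, -0.3], 1], [[0, 0, 0], [0, 0, -0.3], 1], [[0, 0, 0], [0, 0, -0.3], 1], [[0, 0, 0], [0, 0, -0.3], 1]]}}

```text
clock: 15.75
position: [503.6, -47.4, 55.1]
ee_rot: [-0.7, -0.087, 0.704, -0.086]
contact_force: [-2.3, 0.3, 5.5]
gripper_width: -0.1
```

Call:
{"fn": "arm_command", "kwargs": {"increments": [[[0, 0, 0], [0, 0, 5], 1], [[0, 0, 0], [0, 0, 15], 1], [[0, 0, 0], [0, 0, 50], 1], [[0, 0, 0], [0, 0, 95], 1], [[0, 0, 0], [0, 0, 140], 1]]}}

```text
clock: 16.25
position: [503.4, -47.5, 196.8]
ee_rot: [-0.7, -0.087, 0.704, -0.087]
contact_force: [1.5, 0.5, 0.4]
gripper_width: 0.1
```

Call:
{"fn": "arm_command", "kwargs": {"increments": [[[0, 0, -8], [-28, -35, 0], 0], [[0, 0, -16], [-56, -70, 0], 0], [[0, 0, -24], [-84, -105, 0], 0], [[0, 0, -32], [-105, -135, 0], 0], [[0, 0, -40], [-113, -143, 0], 0]]}}

```text
clock: 16.75
position: [388.4, -192.2, 197.3]
ee_rot: [-0.687, 0.161, 0.69, 0.163]
contact_force: [0.4, -0.2, -0.1]
gripper_width: 72.0
```

```bash
cat > sc.py <<'E'
from h import *
for i in range(4): im,d,c=shot('wrist')
P=cloud(c,d); Z=P[...,2]; s=readout.read_state(); y=R.from_quat(s['ee_rot']).as_matrix()[:,1]
print(s['position'].round(1),np.degrees(np.arctan2(y[1],y[0])).round(1),s['joints'].round(2),s['clock'])
m=((Z>20)&(Z<50)&(d>0)&(im.max(2)<90)&(P[...,0]<470)).astype(np.uint8)
n,l,st,ce=cv2.connectedComponentsWithStats(m)
for i in range(1,n):
    if st[i,4]>30:
        q=P[l==i]; t=q[q[:,2]>q[:,2].max()-4]; print('blob',st[i],q.mean(0).round(1),'top',t.mean(0).round(1),len(t))
E
python3 sc.py; python3 -c "
from h import *
im,d,c=shot('wrist','i.png')"
```

```text
[ 390.8 -190.6  197.3] -115.8 [-0.08  0.09 -0.48 -0.   -1.    1.2 ] 16.95
blob [493  62  19  34 374] [ 366.  -437.9   23. ] top [ 365.8 -438.2   23.2] 340
blob [385  78  18  23 203] [ 404.2 -343.1   31.4] top [ 406.8 -343.6   42. ] 27
blob [359  85  17  26 192] [ 408.5 -315.9   31.9] top [ 409.1 -315.6   40.9] 39
blob [481  84   8  15  35] [ 361.4 -420.6   21.7] top [ 361.3 -420.6   22. ] 30
blob [299 146  13  14 124] [ 385.9 -245.9   37.9] top [ 384.9 -246.    42.5] 81
blob [  0 172  68  62 338] [458.5  22.   35.2] top [459.8  13.6  46.2] 110
blob [206 172  12  15 134] [ 401.6 -152.4   37.1] top [ 400.6 -151.4   42.5] 75
blob [397 251  31  38 343] [ 205.4 -299.8   24.2] top [ 204.1 -301.1   25.6] 200
```

View pics/i.png

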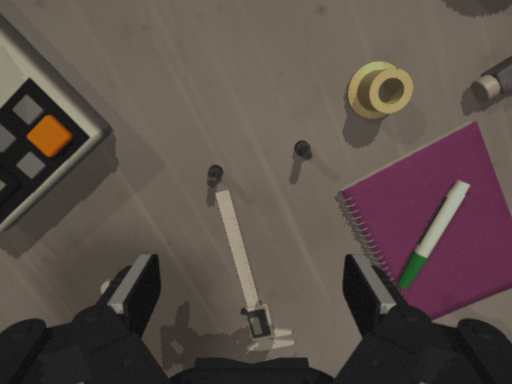

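The wrist view shows screw 1 at (215,175), just above the calliper's tip, screw 2 at (303,149), and the bush clear at (380,90). Both tops measure z≈42, as expected. Grasping screw 1 on its shank, above the head.

Call:
{"fn": "arm_command", "kwargs": {"increments": [[[0, 0, 0], [4, 20, -20], 0.3], [[0, 0, 0], [10, 39, -40], 0.3], [[0, 0, 0], [10, 39, -80], 0.3], [[0, 0, 0], [10, 39, -105], 0.3], [[0, 0, 0], [10, 39, -120], 0.3]]}}

```text
clock: 17.5
position: [400.7, -150.1, 75.1]
ee_rot: [-0.687, 0.156, 0.692, 0.157]
contact_force: [-0.1, 0.8, -0.2]
gripper_width: 59.7
```

```bash
python3 sc.py
```

```text
[ 402.  -150.8   77.3] -115.6 [ 0.02  0.25 -0.66 -0.   -0.67  1.11] 17.7
blob [498  66  14  45 442] [ 409.8 -315.9   24.5] top [ 409.6 -315.1   28.1] 113
blob [389 169  33  25 514] [ 386.  -244.9   35.7] top [ 384.7 -245.9   42.6] 224
blob [  0 207  27  26 152] [467.6 -12.6  31.5] top [469.  -22.6  45.8] 33
blob [246 207  15  27 354] [ 402.3 -151.8   36.6] top [ 401.1 -151.2   42.4] 183
```

Call:
{"fn": "arm_command", "kwargs": {"increments": [[[0, 0, 0], [-1, -0.5, -15], 0.3], [[0, 0, 0], [-1, -0.5, -30], 0.3], [[0, 0, 0], [-1, -0.5, -45], 0.3], [[0, 0, 0], [-1, -0.5, -56], 0.3], [[0, 0, 0], [-1, -0.5, -60], 0.3]]}}

```text
clock: 18.2
position: [401.8, -151.1, 17.6]
ee_rot: [-0.689, 0.156, 0.69, 0.157]
contact_force: [-0.1, 0.5, 0.0]
gripper_width: 59.9
```

Call:
{"fn": "arm_command", "kwargs": {"increments": [[[0, 0, 0], [0, 0, 0], 0.5], [[0, 0, 0], [0, 0, 0], 0.8], [[0, 0, 0], [0, 0, 0], 1], [[0, 0, 0], [0, 0, 0], 1], [[0, 0, 0], [0, 0, 0], 1]]}}

```text
clock: 18.7
position: [402.4, -151.1, 18.3]
ee_rot: [-0.689, 0.155, 0.69, 0.157]
contact_force: [0.2, 1.8, 5.1]
gripper_width: 7.3
```

```bash
python3 st.py
```

```text
[ 402.48 -151.11   18.26] [-0.4   0.53  5.92] [ 0.344  0.186 -0.026] 7.570545578166188 18.9
```

Width 7.5 with +6 N upward: the pads may have pushed the screw onto the table as they swung forward. I'll lift a little and look.

Call:
{"fn": "arm_command", "kwargs": {"increments": [[[0, 0, 0], [0, 0, 4], 1], [[0, 0, 0], [0, 0, 15], 1], [[0, 0, 0], [0, 0, 40], 1], [[0, 0, 0], [0, 0, 70], 1], [[0, 0, 0], [0, 0, 100], 1]]}}

```text
clock: 19.4
position: [401.7, -151.1, 119.1]
ee_rot: [-0.689, 0.156, 0.69, 0.157]
contact_force: [0.3, -0.6, -0.7]
gripper_width: 7.5
```

```bash
python3 st.py
python3 - <<'E'
from h import *
w=shot('wrist')[0]; s,ds,c=shot('side'); t=readout.read_state()['position']; u,v=proj(c,t)[0].astype(int); print(u,v)
cv2.imwrite('pics/j.png',np.hstack([cv2.resize(w[150:,110:390],(480,400)),cv2.resize(s[v-50:v+50,u-40:u+40],(320,400),interpolation=cv2.INTER_CUBIC)]))
E
```

```text
[ 402.25 -151.02  118.58] [0.5  0.02 0.16] [-0.044  0.08   0.048] 7.700497512593395 19.6
204 184
```

View pics/j.png

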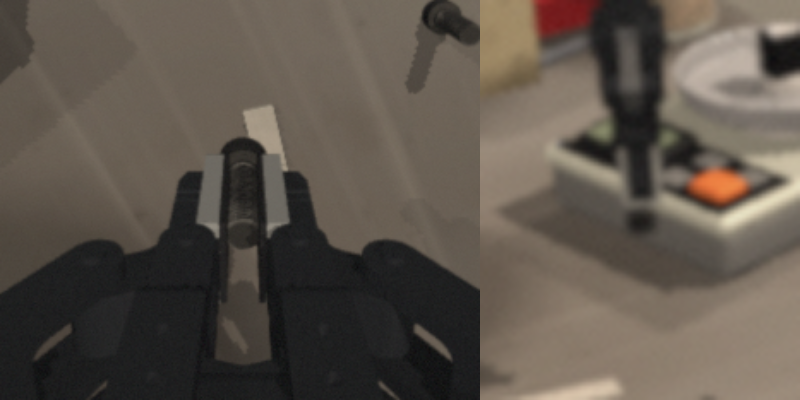

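The screw is held straight with its head just below the fingertips. Carrying it to the far side of the pan, 45 mm from centre.

Call:
{"fn": "arm_command", "kwargs": {"increments": [[[0, 0, 4], [20, 15, 15], 1], [[0, 0, 8], [50, 38, 35], 1], [[0, 0, 12], [85, 65, 40], 1], [[0, 0, 16], [120, 91, 40], 1], [[0, 0, 20], [155, 118, 40], 1]]}}

```text
clock: 20.2
position: [556.8, -32.0, 155.8]
ee_rot: [-0.704, 0.033, 0.709, 0.034]
contact_force: [0.2, -1.4, 0.1]
gripper_width: 7.5
```

Call:
{"fn": "arm_command", "kwargs": {"increments": [[[0, 0, 2], [35, 26, 0], 1], [[0, 0, 4], [65, 50, 0], 1], [[0, 0, 6], [85, 65, 0], 1], [[0, 0, 6], [95, 72, 0], 1], [[0, 0, 6], [95, 72, 0], 1]]}}

```text
clock: 20.7
position: [651.8, 40.5, 153.5]
ee_rot: [-0.704, -0.003, 0.711, -0.003]
contact_force: [-0.4, 0.4, -0.4]
gripper_width: 7.5
```

```bash
python3 st.py
```

```text
[650.7   38.98 155.76] [ 0.16 -0.1  -0.07] [-0.037  0.009 -0.027] 7.410614815203854 20.9
```

Now I'm over (651,39). I'll descend to TCP ≈ 92, then feel for the floor at ~88.5.

Call:
{"fn": "arm_command", "kwargs": {"increments": [[[0, 0, 0], [0.5, 0, -15], 1], [[0, 0, 0], [1, 0, -30], 1], [[0, 0, 0], [1, 0, -45], 1], [[0, 0, 0], [1, 0, -57], 1], [[0, 0, 0], [1, 0, -62], 1]]}}

```text
clock: 21.4
position: [650.5, 38.2, 92.8]
ee_rot: [-0.704, -0.003, 0.711, -0.003]
contact_force: [-0.5, 0.6, -0.4]
gripper_width: 7.5
```

Call:
{"fn": "arm_command", "kwargs": {"increments": [[[0, 0, 0], [0, 0, -0.5], 1], [[0, 0, 0], [0, 0, -1], 1], [[0, 0, 0], [0, 0, -1.5], 1], [[0, 0, 0], [0, 0, -2], 1], [[0, 0, 0], [0, 0, -2], 1]]}}

```text
clock: 21.9
position: [650.7, 38.3, 91.1]
ee_rot: [-0.704, -0.003, 0.71, -0.003]
contact_force: [-0.1, 0.2, -0.5]
gripper_width: 7.5
```

```bash
python3 st.py
```

```text
[650.59  38.28  90.9 ] [ 0.2  -0.14 -0.21] [-0.061 -0.039  0.002] 7.850674541485444 22.1
```

Call:
{"fn": "arm_command", "kwargs": {"increments": [[[0, 0, 0], [0, 0, -0.5], 1], [[0, 0, 0], [0, 0, -1], 1], [[0, 0, 0], [0, 0, -1.5], 1], [[0, 0, 0], [0, 0, -2], 1], [[0, 0, 0], [0, 0, -2], 1]]}}

```text
clock: 22.6
position: [650.5, 38.2, 88.8]
ee_rot: [-0.704, -0.003, 0.711, -0.003]
contact_force: [-0.2, 0.6, 0.3]
gripper_width: 8.1
```

```bash
python3 st.py
```

```text
[650.63  38.28  88.91] [ 0.25  0.22 -0.23] [ 0.008 -0.022  0.005] 7.7571722088191715 22.8
```

Call:
{"fn": "arm_command", "kwargs": {"increments": [[[0, 0, 0], [0, 0, -0.3], 1], [[0, 0, 0], [0, 0, -0.6], 1], [[0, 0, 0], [0, 0, -0.9], 1], [[0, 0, 0], [0, 0, -1.2], 1], [[0, 0, 0], [0, 0, -1.2], 1]]}}

```text
clock: 23.3
position: [650.8, 38.3, 88.2]
ee_rot: [-0.704, -0.003, 0.71, -0.003]
contact_force: [-0.8, -0.1, 2.7]
gripper_width: 7.7
```

```bash
python3 st.py
```

```text
[650.79  38.28  88.08] [-0.52 -0.35  2.77] [ 0.019  0.216 -0.002] 7.945752169951404 23.5
```

Floor contact at 88.1 with 2.8 N. Releasing with a small opening, then rising straight up.

Call:
{"fn": "arm_command", "kwargs": {"increments": [[[0, 0, 0], [0, 0, 0], 0.9], [[0, 0, 0], [0, 0, 0], 0.8], [[0, 0, 0], [0, 0, 0], 0.6], [[0, 0, 0], [0, 0, 0], 0.6], [[0, 0, 0], [0, 0, 0], 0.6]]}}

```text
clock: 24.0
position: [650.7, 38.3, 87.8]
ee_rot: [-0.704, -0.003, 0.71, -0.003]
contact_force: [-0.3, -0.6, 0.1]
gripper_width: 34.4
```

Call:
{"fn": "arm_command", "kwargs": {"increments": [[[0, 0, 0], [0, 0, 10], 0.6], [[0, 0, 0], [0, 0, 30], 0.6], [[0, 0, 0], [0, 0, 60], 0.6], [[0, 0, 0], [0, 0, 95], 0.6], [[0, 0, 0], [0, 0, 120], 0.6]]}}

```text
clock: 24.5
position: [651.5, 38.2, 211.3]
ee_rot: [-0.705, -0.003, 0.709, -0.003]
contact_force: [0.7, 0.1, 0.6]
gripper_width: 33.9
```

```bash
cat > pk.py <<'E'
from h import *
for i in range(3): im,d,c=shot('wrist')
s=readout.read_state();print(s['position'],s['clock'])
P=cloud(c,d); Z=P[...,2]; rr=np.hypot(P[...,0]-607.1,P[...,1]-39.3)
for n,a in(('far',P[...,0]>632),('near',P[...,0]<582)):
    q=P[(rr<66)&a&(Z>76)&(Z<125)&(d>0)]
    if len(q)>20: t=q[q[:,2]>q[:,2].max()-4]; print(n,len(q),'top',t.mean(0).round(1))
q=P[(rr<62)&(rr>25)&(Z>60)&(Z<76)&(d>0)]; print('floor z',np.median(q[:,2]))
cv2.imwrite('pics/'+__import__('sys').argv[1],im)
E
python3 pk.py k.png
```

```text
[651.83613468  38.50106564 211.02188771] 24.65
far 340 top [649.1  38.  112.5]
floor z 70.80068344991972
```

Screw 1 stands in the pan with its top at 112.5 (expected 112). On to screw 2.

Call:
{"fn": "arm_command", "kwargs": {"increments": [[[0, 0, -5], [-33, -35, 0], 0.3], [[0, 0, -10], [-66, -70, 0], 0.3], [[0, 0, -15], [-99, -105, 0], 0.3], [[0, 0, -20], [-132, -140, 0], 0.3], [[0, 0, -26], [-165, -176, 0], 0.3]]}}

```text
clock: 25.15
position: [484.5, -138.5, 210.1]
ee_rot: [-0.687, 0.157, 0.691, 0.158]
contact_force: [-0.4, -0.7, -0.1]
gripper_width: 60.0
```

Call:
{"fn": "arm_command", "kwargs": {"increments": [[[0, 0, 0], [-33, -35, -20], 0.3], [[0, 0, 0], [-66, -70, -50], 0.3], [[0, 0, 0], [-90, -96, -85], 0.3], [[0, 0, 0], [-100, -107, -115], 0.3], [[0, 0, 0], [-100, -107, -130], 0.3]]}}

```text
clock: 25.65
position: [379.1, -245.9, 76.6]
ee_rot: [-0.684, 0.158, 0.694, 0.16]
contact_force: [-0.3, 0.5, -0.1]
gripper_width: 60.0
```

```bash
python3 sc.py
```

```text
[ 384.7 -245.5   80.2] -115.7 [-0.21  0.29 -0.59 -0.   -0.7   1.34] 25.85
blob [369 108  30  33 473] [ 402.8 -342.6   31.2] top [ 405.3 -343.8   42.2] 50
blob [333 115  18  38 317] [ 411.4 -316.1   32.8] top [ 410.1 -315.7   42.8] 48
blob [245 204  15  26 344] [ 386.1 -247.    36.7] top [ 384.9 -246.3   42.4] 180
blob [394 375  10   9  49] [ 197.4 -288.9   22.3] top [ 197.4 -289.    22.7] 41
```

Call:
{"fn": "arm_command", "kwargs": {"increments": [[[0, 0, 0], [0.5, -0.5, -15], 0.3], [[0, 0, 0], [0.5, -0.5, -30], 0.3], [[0, 0, 0], [0.5, -0.5, -45], 0.3], [[0, 0, 0], [0.5, -0.5, -57], 0.3], [[0, 0, 0], [0.5, -0.5, -61], 0.3]]}}

```text
clock: 26.35
position: [386.1, -245.7, 19.3]
ee_rot: [-0.688, 0.156, 0.691, 0.158]
contact_force: [0.1, -0.5, 0.7]
gripper_width: 60.2
```

Call:
{"fn": "arm_command", "kwargs": {"increments": [[[0, 0, 0], [0, 0, 0], 0.5], [[0, 0, 0], [0, 0, 0], 0.8], [[0, 0, 0], [0, 0, 0], 1], [[0, 0, 0], [0, 0, 0], 1], [[0, 0, 0], [0, 0, 0], 1]]}}

```text
clock: 26.85
position: [386.8, -245.8, 20.1]
ee_rot: [-0.688, 0.156, 0.691, 0.158]
contact_force: [0.3, 1.2, 5.6]
gripper_width: 7.8
```

```bash
python3 st.py
```

```text
[ 386.82 -245.8    20.1 ] [-0.09  1.82  6.17] [ 0.568  0.009 -0.024] 7.306778678623631 27.05
```

Call:
{"fn": "arm_command", "kwargs": {"increments": [[[0, 0, 0], [0, 0, 4], 1], [[0, 0, 0], [0, 0, 20], 1], [[0, 0, 0], [0, 0, 50], 1], [[0, 0, 0], [0, 0, 90], 1], [[0, 0, 0], [0, 0, 135], 1]]}}

```text
clock: 27.55
position: [385.5, -245.5, 155.7]
ee_rot: [-0.687, 0.156, 0.692, 0.158]
contact_force: [1.0, 0.4, -1.2]
gripper_width: 7.2
```

```bash
python3 st.py
```

```text
[ 386.89 -245.71  155.93] [ 0.08 -0.31  0.22] [-0.035  0.069 -0.018] 7.311153645556695 27.75
```

Call:
{"fn": "arm_command", "kwargs": {"increments": [[[0, 0, 5], [12, 20, 0], 1], [[0, 0, 10], [30, 50, 0], 1], [[0, 0, 15], [50, 82, 0], 1], [[0, 0, 20], [70, 115, 0], 1], [[0, 0, 25.7], [90, 148, 0], 1]]}}

```text
clock: 28.25
position: [476.0, -96.5, 153.9]
ee_rot: [-0.705, -0.002, 0.709, -0.001]
contact_force: [0.7, -1.0, -0.1]
gripper_width: 7.8
```

Call:
{"fn": "arm_command", "kwargs": {"increments": [[[0, 0, 0], [20, 33, 0], 1], [[0, 0, 0], [40, 66, 0], 1], [[0, 0, 0], [60, 100, 0], 1], [[0, 0, 0], [78, 127, 0], 1], [[0, 0, 0], [84, 137, 0], 1]]}}

```text
clock: 28.75
position: [560.3, 42.6, 151.4]
ee_rot: [-0.704, -0.003, 0.71, -0.002]
contact_force: [-0.5, 0.3, -0.6]
gripper_width: 7.4
```

```bash
python3 st.py
```

```text
[558.55  39.71 152.47] [ 0.08 -0.24 -0.69] [-0.069 -0.012 -0.03 ] 7.428325249392795 28.95
```

Call:
{"fn": "arm_command", "kwargs": {"increments": [[[0, 0, 0], [3, 0, -15], 1], [[0, 0, 0], [3, 0, -30], 1], [[0, 0, 0], [3, 0, -45], 1], [[0, 0, 0], [3, 0, -54], 1], [[0, 0, 0], [3, 0, -58], 1]]}}

```text
clock: 29.45
position: [560.4, 38.5, 93.6]
ee_rot: [-0.703, -0.001, 0.711, -0.001]
contact_force: [0.5, 0.5, -0.9]
gripper_width: 7.2
```

```bash
python3 st.py
```

```text
[561.89  39.53  95.11] [-0.02 -0.04 -0.23] [-0.011 -0.094 -0.002] 7.54791747261626 29.65
```

Call:
{"fn": "arm_command", "kwargs": {"increments": [[[0, 0, 0], [0, 0, -1], 1], [[0, 0, 0], [0, 0, -2], 1], [[0, 0, 0], [0, 0, -3], 1], [[0, 0, 0], [0, 0, -4], 1], [[0, 0, 0], [0, 0, -4.3], 1]]}}

```text
clock: 30.15
position: [561.8, 39.5, 90.7]
ee_rot: [-0.704, -0.002, 0.71, -0.001]
contact_force: [0.5, 0.1, 0.7]
gripper_width: 7.4
```

```bash
python3 st.py
```

```text
[561.89  39.54  90.79] [ 0.05  0.3  -0.55] [ 0.055  0.089 -0.012] 7.567029472919996 30.35
```

Call:
{"fn": "arm_command", "kwargs": {"increments": [[[0, 0, 0], [0, 0, -0.3], 1], [[0, 0, 0], [0, 0, -0.5], 1], [[0, 0, 0], [0, 0, -0.8], 1], [[0, 0, 0], [0, 0, -1], 1], [[0, 0, 0], [0, 0, -1], 1]]}}

```text
clock: 30.85
position: [562.0, 39.5, 90.1]
ee_rot: [-0.704, -0.002, 0.71, -0.001]
contact_force: [0.0, 0.2, 1.7]
gripper_width: 7.8
```

```bash
python3 st.py
```

```text
[561.99  39.55  90.06] [-0.87  0.46  2.51] [0.01  0.259 0.033] 7.4644382276762595 31.05
```

Contact at 90.1 with 2.5 N. Release, rise and back away, then take a final look.

Call:
{"fn": "arm_command", "kwargs": {"increments": [[[0, 0, 0], [0, 0, 0], 0.9], [[0, 0, 0], [0, 0, 0], 0.8], [[0, 0, 0], [0, 0, 0], 0.6], [[0, 0, 0], [0, 0, 0], 0.6], [[0, 0, 0], [0, 0, 0], 0.6]]}}

```text
clock: 31.55
position: [562.0, 39.5, 89.9]
ee_rot: [-0.704, -0.002, 0.71, -0.001]
contact_force: [0.2, -0.1, -0.3]
gripper_width: 34.1
```

Call:
{"fn": "arm_command", "kwargs": {"increments": [[[0, 0, 0], [0, 0, 10], 0.6], [[0, 0, 0], [0, 0, 30], 0.6], [[0, 0, 0], [0, 0, 60], 0.6], [[0, 0, 0], [0, 0, 95], 0.6], [[0, 0, 0], [0, 0, 130], 0.6]]}}

```text
clock: 32.05
position: [561.8, 39.4, 221.9]
ee_rot: [-0.704, -0.002, 0.71, -0.001]
contact_force: [0.2, 0.4, -0.3]
gripper_width: 34.2
```

Call:
{"fn": "arm_command", "kwargs": {"increments": [[[0, 0, 0], [0, 0, 0], 0.6], [[0, 0, 0], [0, 0, 0], 0.6], [[0, 0, 0], [0, 0, 0], 0.6], [[0, 0, 0], [0, 0, 0], 0.6], [[0, 0, 0], [0, 0, 0], 0.6]]}}

```text
clock: 32.55
position: [561.3, 39.3, 220.8]
ee_rot: [-0.703, -0.001, 0.711, -0.001]
contact_force: [-0.3, -0.6, -1.1]
gripper_width: 34.0
```

```bash
python3 pk.py l.png
python3 - <<'E'
from h import *
a=cv2.imread('pics/l.png'); b=shot('top')[0]; cv2.imwrite('pics/m.png',np.hstack([cv2.resize(a,(400,300)),cv2.resize(b,(400,300))]))
E
```

```text
[561.6506103   39.34735979 221.30011262] 32.7
far 323 top [648.9  38.2 112.6]
near 324 top [560.   39.7 112.5]
floor z 70.8414362732936
```

View pics/m.png

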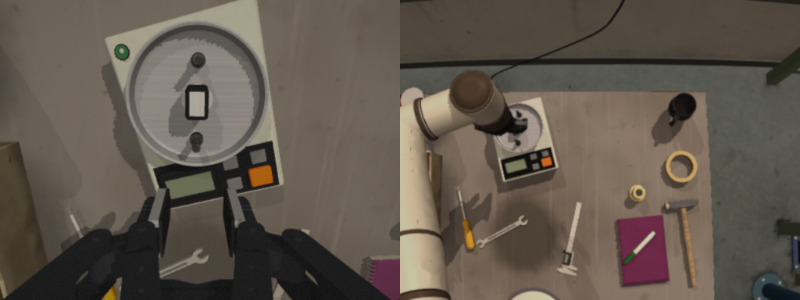

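Both screws stand in the pan, at (198,60) and (197,141) in the wrist view, either side of the grip. The top view shows the bush, tape and mug unmoved, and the arm is touching nothing.

```bash
python3 -c "
from bench import arm; print(arm.job_done())"
```

```text
the job is handed in; nothing more can be done
None
```

The job is done and handed in at about 33 s on the robot's clock, with all three steps in the order asked.

- **Pan:** I turned it in the air to match the pin heading I measured (about 0° in world). It then dropped straight over the cross pin without resting on it, so no turning under pressure was needed. It met the seat with about 6 N on the carrier, well short of the overload stop. The final look put the pan floor at z = 70.8 mm. The scale's housing reads about 1.4 mm high in the same picture, so this fits the 70 mm of a fully seated pan.
- **Tare:** I pressed the key to its bottom at z = 55.1 mm and held it there for more than 1.5 s. The force was about 6 N, with one noisy reading of 8.4 N, and only the pan was on the scale.
- **Screws:** I lowered both until I felt the pan floor (2.5–2.8 N) before releasing them. Both stand upright either side of the grip, with tops at 112.5 and 112.6 mm against the 112 mm expected.
- **Bystanders:** By eye, the top view shows the bush, mug and tape where they were.

**Readings that disagreed:** When gripping each screw, the finger width read about 7.5 mm on the 10 mm shank, with 6 N upward on the tool. I took this as the pads pressing the screw onto the bench as they closed. The lift and the later looks showed nothing wrong.

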